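Clamp the bracket, find the loose bolt, hold its cap open

ROBOT

A 6-joint arm with a two-finger parallel gripper is mounted at the origin on the work surface. World frame = base frame: x ahead of the robot, y to its left, z up, the work surface at z = 0. Lengths are in m, angles in rad, forces in N, time in s.
With the tool pointing down it reaches from about 0.375 to 0.975 m from the base axis. Payload 3.8 kg.
Tool frame: the origin (TCP) lies midway between the tips of the shut fingers; the grasp point (between the pads) lies 19 mm behind it; z points along the fingers, y is the direction in which the jaws open and shut (so a half turn about z gives the same grasp; the last joint's range is limited). The gripper opens to 85 mm and grips with 20 to 120 N. Pads are 22 mm wide; open, the fingers measure 114 mm over their backs; the gripper's body (76 mm by 85 mm) begins 54 mm behind the grasp point. The pads swing forward as they close: fully open they stand 13 mm farther back than shut.
Start: joints at [-1.222, 0.264, 1.604, -0, 1.274, -0.037], TCP at [0.254, -0.625, 0.231] pointing down, gripper open.
Joint ranges: [-2.63, 2.63], [-0.94, 2.18], [0.31, 2.57], [-1.31, 4.45], [0, 2.66], [-2.55, 2.55]. Speed limits (rad/s): [2.57, 2.57, 3.14, 3.14, 3.14, 3.14].

INTERFACE

Orientations are given as a rotation vector (axis times angle).
In Python, from workcell import bot gives the robot as it stands. The module is installed in compiled form; this text tells all that it offers.
- The arm moves only by the tool move_arm, never from a script. Its argument "steps" is a list of rows, each a list of 5 numbers: the shift along the tool's x, y, z in mm, then the turn about the tool's z in degrees, then the opening in per cent of the stroke, from 0 (shut) to 100 (fully open). In form: [[tx, ty, tz, turn, claw], ...]. A call has 1 to 20 rows; each row is the pose to reach, as a shift and turn from the pose commanded when the call began, along the tool's axes at that moment; what a row does not reach only later rows make up. A row lasts 1/10 s, in which the tool goes at most 50 mm and 8.59 degrees, less where a joint would pass 70% of its speed; a pose out of reach is approached as far as the arm can. A call with a gripper value outside its range is refused whole. The fingers move at their own pace and stop on an object; "newtons" is the grip in N (left out, the last holds). Time passes only in rows, so rows that repeat a pose let the fingers close. It gives the time, the measured TCP pose, the force and the opening at its end, in the units of the state.
- bot.read_state(): the state, without advancing time (a new reading comes with each control period).
- bot.read_camera(name): name is "scene" or "top" or "wrist"; returns a dict with "pixels" (480x640x3 uint8, red, green, blue), "depth" (480x640 float32, m along the optical axis (not along the pixel's ray), 0 where there is no reading), "fovy" (degrees; the focal length in pixels is half the picture's height over the tangent of half this angle, whatever the lens; pixels are square), "cx", "cy" (the principal point, pixels), "xyz" and "attitude" of the camera in the world. Camera axes: x right, y up, looking along -z (the intrinsics and any distortion apply to the point x, -y, -z); pixel columns grow to the right and rows downward; lengths in m; the calibration is good to about 2 mm. A picture is of the moment at which its call begins.
- bot.finish_job(): hands the job in, once; it reports no verdict.
The state is a dict: "time": time; "q": joint angles; "joint_vel": joint speeds; "joint_torque": joint torques, N m; "tool_pos": TCP position; "tcp_rot": TCP orientation; "wrist_force": force on the tool from outside, world axes, zero at the start; "torque": the same for the moment, N m; "width": opening from 0.0 (shut) to 1.0 (fully open).
Only numpy, scipy, OpenCV 4.12 (cv2) and the standard library are available. Lean on these libraries where they do the work, as an engineer would, in place of code of your own. Each camera call takes 0.05 s, during which the arm holds its last target.

TASK

Swing the toggle clamp's arm over centre onto the red bracket, then, with it clamped, tap the three bolt heads from above to find the loose one, which sinks a little under the push. Lift the yellow cap of the loose bolt by its black rod to about 45 degrees and finish while still holding it open for the fitter, with the bracket still clamped. Leave the caps of the tight bolts shut and do not disturb the spanner, bin and jar.

Things in the scene. Friction and masses are not known exactly. Their poses are not given: they have to be found in the camera images.
- clamp_ball (a point): centre of the orange ball (32 mm across) at the free end of the toggle clamp's arm, 115 mm from the pivot. Open, the arm leans away from the bolts (to the nest's +y), ball about 170 mm above the bench. Clamped, the arm lies level, pointing to the nest's -y, ball 75 mm above the bench, its black foot on the red bracket's end.
- clamp_pivot (a point): pivot of the toggle clamp's arm (steel bar 18 mm wide, 12 mm thick), between two steel cheeks; fixed, 75 mm above the bench, at x -60, y +270 mm in the frame of nest. The pivot axis is level, along the nest's x.
- clamp (a joint): angle of the clamp arm (rad): 0 = open, leaning back 0.6 past upright; 0.6 = upright (dead centre); 2.17 = clamped, level on the bracket. Its weight (about 0.25 kg) carries it to the stop on whichever side of upright it is: a push of 1 to 2 N at the ball moves it, and once well past upright (0.2 rad) it drops onto the bracket by itself.
- nest: fixed nest: aluminium plate 180 x 480 x 12 mm with the red bracket on it (top 30 mm above the bench, ribs to 52 mm between the bolts, flange to 57 mm at x +58 mm). Origin at bench height under the middle bolt. The bolts stand in a row along its y axis, at y -95, 0, +95 mm, x 0. x points to the caps' hinges, away from the robot, within 0.25 rad of the world's x.
- bolt_right_top (a point): centre of the top of the right bolt's steel hexagon head (seen from the robot), 24 mm across flats, 60 mm above the bench and 17 mm above its yellow cap, standing through the cap's window (40 mm wide). A tight bolt does not move when pushed; the loose one looks the same at first but sinks 5 mm under a push of about 2 N and stays down. Which one is loose changes from start to start.
- cap_right: yellow hinged cap of the right bolt, a flat frame 80 x 60 x 5 mm. Origin mid hinge, 38 mm beyond the bolt's axis, 41 mm above the bench; y is the hinge axis; shut, it is level, x away from the robot. Its robot side lifts, turning about +y up to 1.5 rad. It always falls shut when let go (up to 3 N at the rod to hold it).
- cap_right_rod (a point): middle of the round black lifting rod of cap right: 10 mm thick, 58 mm long, parallel to the hinge, on two side arms 42 mm apart inside. Shut: 55 mm above the bench, 78 mm from the bolt's axis on the robot's side, 31 mm free between rod and cap plate. In the cap's frame: x -116, z +14 mm. It can turn between the fingers.
- bolt_middle_top (a point): centre of the top of the middle bolt's steel hexagon head (seen from the robot), 24 mm across flats, 60 mm above the bench and 17 mm above its yellow cap, standing through the cap's window (40 mm wide). A tight bolt does not move when pushed; the loose one looks the same at first but sinks 5 mm under a push of about 2 N and stays down. Which one is loose changes from start to start.
- cap_middle: yellow hinged cap of the middle bolt, a flat frame 80 x 60 x 5 mm. Origin mid hinge, 38 mm beyond the bolt's axis, 41 mm above the bench; y is the hinge axis; shut, it is level, x away from the robot. Its robot side lifts, turning about +y up to 1.5 rad. It always falls shut when let go (up to 3 N at the rod to hold it).
- cap_middle_rod (a point): middle of the round black lifting rod of cap middle: 10 mm thick, 58 mm long, parallel to the hinge, on two side arms 42 mm apart inside. Shut: 55 mm above the bench, 78 mm from the bolt's axis on the robot's side, 31 mm free between rod and cap plate. In the cap's frame: x -116, z +14 mm. It can turn between the fingers.
- bolt_left_top (a point): centre of the top of the left bolt's steel hexagon head (seen from the robot), 24 mm across flats, 60 mm above the bench and 17 mm above its yellow cap, standing through the cap's window (40 mm wide). A tight bolt does not move when pushed; the loose one looks the same at first but sinks 5 mm under a push of about 2 N and stays down. Which one is loose changes from start to start.
- cap_left: yellow hinged cap of the left bolt, a flat frame 80 x 60 x 5 mm. Origin mid hinge, 38 mm beyond the bolt's axis, 41 mm above the bench; y is the hinge axis; shut, it is level, x away from the robot. Its robot side lifts, turning about +y up to 1.5 rad. It always falls shut when let go (up to 3 N at the rod to hold it).
- cap_left_rod (a point): middle of the round black lifting rod of cap left: 10 mm thick, 58 mm long, parallel to the hinge, on two side arms 42 mm apart inside. Shut: 55 mm above the bench, 78 mm from the bolt's axis on the robot's side, 31 mm free between rod and cap plate. In the cap's frame: x -116, z +14 mm. It can turn between the fingers.
- wrench: steel spanner, 200 mm long, lying on the bench; bystander.
- bin: open blue plastic bin 120 x 160 x 70 mm; bystander. Origin at its underside.
- jar: white jar with black cap, 68 mm across, 90 mm high; bystander. Origin at its underside.

How it is judged:
On the way, in this order (a step that is already met when the one before it is completed fails the run):
1. the toggle clamp has been swung over centre and lies on the bracket (value of joint clamp above 2.05 rad), for 0.2 s.
2. the loose bolt has been tapped: its head has sunk 3 mm or more, with the bracket clamped (height (world z) of any of bolt_right_top, bolt_middle_top, bolt_left_top below 0.057 m and value of joint clamp above 2.05 rad), for 0.1 s.
At the end, for the whole second after the job is handed in: The cap of the bolt that has sunk (3 mm or more) is held still by the fingers (contact over 0.3 N), open at least 0.6 rad (34 degrees); the clamp lies on the bracket (over 2.05 rad); the caps of the two tight bolts are shut (under 0.1 rad) (((height (world z) of bolt_right_top below 0.057 m and angle between cap_right's own z axis and vertical above 0.6 rad and angular speed of cap_right below 0.2 rad/s and contact force between the fingers and cap_right above 0.3 N) or (height (world z) of bolt_middle_top below 0.057 m and angle between cap_middle's own z axis and vertical above 0.6 rad and angular speed of cap_middle below 0.2 rad/s and contact force between the fingers and cap_middle above 0.3 N) or (height (world z) of bolt_left_top below 0.057 m and angle between cap_left's own z axis and vertical above 0.6 rad and angular speed of cap_left below 0.2 rad/s and contact force between the fingers and cap_left above 0.3 N)) and value of joint clamp above 2.05 rad and (height (world z) of bolt_right_top below 0.057 m or angle between cap_right's own z axis and vertical below 0.1 rad) and (height (world z) of bolt_middle_top below 0.057 m or angle between cap_middle's own z axis and vertical below 0.1 rad) and (height (world z) of bolt_left_top below 0.057 m or angle between cap_left's own z axis and vertical below 0.1 rad)); the arm keeps its last pose, push and grip.
It fails at once if a cap is lifted (over 0.25 rad) whose bolt has not been tapped and found loose ((angle between cap_right's own z axis and vertical above 0.25 rad and not (height (world z) of bolt_right_top below 0.057 m)) or (angle between cap_middle's own z axis and vertical above 0.25 rad and not (height (world z) of bolt_middle_top below 0.057 m)) or (angle between cap_left's own z axis and vertical above 0.25 rad and not (height (world z) of bolt_left_top below 0.057 m))).
It fails at once if a bystander (spanner, bin, jar) is moved more than 30 mm (distance of any of wrench, bin, jar from where it was at the start of the episode above 0.03 m).
It also fails if it takes over 48 s, if anything falls off the work surface, if the arm or the gripper's body presses on something with over 40 N, if the wrist force passes 120 N, or if a joint passes its speed limit or range.

## Working session

There is one attempt and no reset: what is moved stays moved. The work goes in short steps, Python scripts to look and compute and a tool call to move; the robot and the scene stay as the last step left them, time stands still between calls to the robot, and variables do not carry over. Pictures are saved under pics/ and viewed, and the job is handed in when it is done.

Besides the shell and the picture viewer there is one more tool, called as name([rows], argument=value, ...), one row to a line, values as JSON. move_arm: Moves the arm, as the interface text tells. Its arguments: {"type":"object","properties":{"steps":{"type":"array","items":{"type":"array","items":{"type":"number"}}},"newtons":{"type":"number"}},"required":["steps"]}

```bash
mkdir -p pics
cat > h.py <<'E'
import numpy as np, cv2
from scipy.spatial.transform import Rotation as R
from workcell import bot
def att(a):
    a=np.array(a,float)
    return a if a.shape==(3,3) else R.from_rotvec(a).as_matrix() if a.size==3 else R.from_quat(a).as_matrix()
def cloud(c):
    h,w=c["depth"].shape; f=h/2/np.tan(np.radians(c["fovy"])/2)
    u,v=np.meshgrid(np.arange(w),np.arange(h)); d=c["depth"]
    p=np.stack([(u-c["cx"])/f*d,-(v-c["cy"])/f*d,-d],-1)
    return p@att(c["attitude"]).T+np.array(c["xyz"])
def save(c,n): cv2.imwrite(n,c["pixels"][:,:,::-1])
E
python3 - <<'E'
from h import *
s=bot.read_state(); print(s)
for n in("scene","top","wrist"):
    c=bot.read_camera(n); save(c,f"pics/{n}0.png"); print(n,c["xyz"],c["attitude"],c["fovy"],c["cx"],c["cy"],[k for k in c])
    np.savez(f"{n}0.npz",**{k:c[k] for k in c})
E
```

```text
{'time': 0.0, 'q': array([-1.22191186e+00,  2.64797244e-01,  1.60538437e+00, -4.04533392e-06,
        1.27369999e+00, -3.68825507e-02]), 'joint_vel': array([ 0.00065093,  0.0001943 ,  0.00110195,  0.00154977, -0.00036545,
       -0.00090005]), 'joint_torque': array([ 9.90016488e-04, -5.15104973e+01, -3.67317045e+01, -9.33010460e-05,
        1.28708855e-02,  1.70192862e-05]), 'tool_pos': array([ 0.25373793, -0.62469776,  0.22992672]), 'tcp_rot': array([-3.08111459e+00, -6.01779524e-01,  5.64218815e-04]), 'wrist_force': array([-0.06544487,  0.88724071,  0.03721544]), 'torque': array([-0.00979884, -0.02138053,  0.01651879]), 'width': 1.000723003753075}
scene [1.23837277 0.29753661 1.13954065] [0.38398108 0.67767927 2.01408094] 49.609088960674875 318.8631675403638 234.91695213329186 ['pixels', 'depth', 'fovy', 'cx', 'cy', 'xyz', 'attitude']
top [ 0.43988568 -0.11303577  1.26181324] [ 0.10418051 -0.09777672 -1.55022178] 56.283936268028896 318.0273524268049 237.94718217512548 ['pixels', 'depth', 'fovy', 'cx', 'cy', 'xyz', 'attitude']
wrist [ 0.31828328 -0.59842687  0.37360752] [-0.23848511  0.16341635 -1.17843534] 64.45638727711057 323.7893884162343 237.93818360808828 ['pixels', 'depth', 'fovy', 'cx', 'cy', 'xyz', 'attitude']
```

View pics/scene0.png

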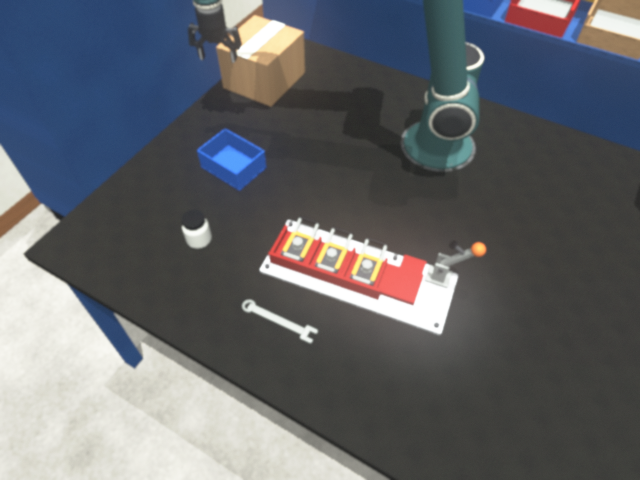

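View pics/top0.png

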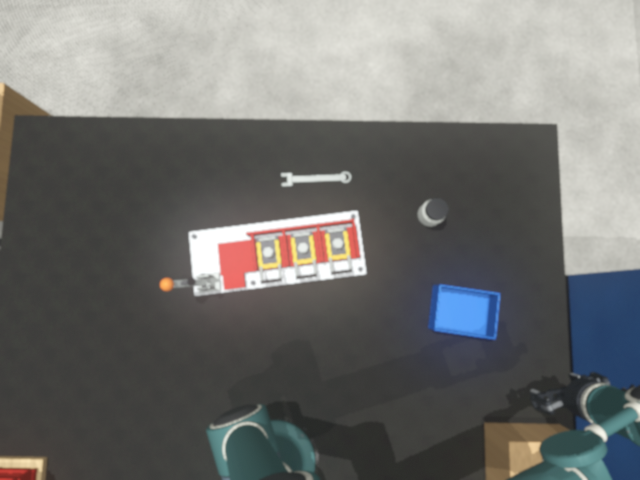

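The scene view shows the nest with three yellow caps (bolts at about (297,242), (332,256), (368,266)) and the orange ball at (479,249). In the top view the ball is at (166,284) and the caps are at (268,252), (303,248), (338,243). The jar, bin and spanner are all clear of the nest.

Run:
```python
from h import *
for n in("top","scene"):
    c=dict(np.load(f"{n}0.npz")); c["fovy"]=float(c["fovy"]); P=cloud(c); hsv=cv2.cvtColor(c["pixels"],cv2.COLOR_RGB2HSV); H,S,V=[hsv[...,i].astype(int) for i in range(3)]
    def comps(m,mn):
        k,l,st,ce=cv2.connectedComponentsWithStats(m.astype(np.uint8))
        for i in range(1,k):
            if st[i,4]>=mn:
                p=P[(l==i)&(c["depth"]>0)]; print("  ",ce[i].round(1),st[i,4],"xyz med",np.median(p,0).round(4),"mean",p.mean(0).round(4), "zmax",p[:,2].max().round(4))
    print(n,"orange"); comps((H>=5)&(H<=16)&(S>180)&(V>150)&(P[...,0]>.2),30)
    print("yellow"); comps((H>=20)&(H<=32)&(S>140)&(V>120),30)
    print("red"); comps(((H<5)|(H>174))&(S>150)&(P[...,0]>.3),60)
    print("bolt heads"); 
    comps((P[...,2]>.054)&(P[...,2]<.066)&(S<70)&(P[...,0]>.3)&(P[...,0]<.8),8)
    print("black/rod: white plate corners"); m=(S<40)&(V>180)&(P[...,2]<.03)&(P[...,0]>.3)&(P[...,0]<.8)
    k,l,st,ce=cv2.connectedComponentsWithStats(m.astype(np.uint8)); i=1+st[1:,4].argmax()
    m=(P[...,2]>.006)&(P[...,2]<.2)&(c["depth"]>0)&(P[...,0]>.3)&(P[...,0]<.8)&(P[...,1]<.6)&(P[...,1]>-.2)
    k,l,st,ce=cv2.connectedComponentsWithStats(m.astype(np.uint8)); i=1+st[1:,4].argmax()
    p=P[l==i][:,:2].astype(np.float32); print(cv2.minAreaRect(p),st[i])
```

```text
top orange
yellow
red
bolt heads
   [429.1 214.6] 88 xyz med [ 0.6577 -0.4002  0.0622] mean [ 0.6647 -0.4068  0.0614] zmax 0.0659
   [341.2 219.9] 20 xyz med [ 0.6466 -0.1668  0.0564] mean [ 0.6467 -0.169   0.0566] zmax 0.0593
   [329.6 221.4] 8 xyz med [ 0.6428 -0.137   0.0562] mean [ 0.6421 -0.1374  0.0566] zmax 0.059
   [299.6 225.2] 57 xyz med [ 0.6306 -0.0544  0.0569] mean [ 0.6301 -0.0559  0.057 ] zmax 0.0611
   [260.2 230.1] 42 xyz med [0.615  0.0529 0.0567] mean [0.6146 0.0508 0.0569] zmax 0.0612
   [337.7 242.4] 69 xyz med [ 0.5854 -0.1606  0.0599] mean [ 0.5844 -0.16    0.0595] zmax 0.0639
   [302.8 247. ] 70 xyz med [ 0.5702 -0.0666  0.0593] mean [ 0.5703 -0.0661  0.0595] zmax 0.0649
   [268.  251.2] 70 xyz med [0.5576 0.0272 0.0597] mean [0.5573 0.0272 0.0597] zmax 0.065
   [341.2 270.7] 90 xyz med [ 0.5079 -0.1698  0.0581] mean [ 0.5086 -0.1703  0.0581] zmax 0.065
   [306.3 274.9] 99 xyz med [ 0.4951 -0.0766  0.0581] mean [ 0.4956 -0.077   0.0582] zmax 0.0649
   [270.7 279.7] 87 xyz med [0.4805 0.0195 0.0581] mean [0.4811 0.0178 0.0581] zmax 0.0643
black/rod: white plate
[... 779 characters left out ...]
med [ 0.5824 -0.157   0.0602] mean [ 0.5823 -0.1569  0.0603] zmax 0.0659
   [375.3 241.4] 98 xyz med [0.479  0.0183 0.0584] mean [0.4797 0.0176 0.0587] zmax 0.0651
   [330.9 252.4] 77 xyz med [ 0.5694 -0.0638  0.061 ] mean [ 0.5688 -0.0636  0.0605] zmax 0.0652
   [366.2 263.9] 82 xyz med [0.5551 0.0297 0.0604] mean [0.5547 0.0299 0.0601] zmax 0.0655
   [437.5 261. ] 14 xyz med [0.4574 0.1804 0.0622] mean [0.4576 0.1803 0.0611] zmax 0.0657
   [438.2 272.6] 41 xyz med [0.4879 0.1941 0.0601] mean [0.488  0.1951 0.0599] zmax 0.066
black/rod: white plate corners
((0.5119652152061462, 0.02822732925415039), (0.2707257568836212, 0.5012069940567017), 8.718603134155273) [  264   215   221   119 11775]
```

```bash
cat >> h.py <<'E'
def tool(p,s=None):
    s=s or bot.read_state(); return (R.from_rotvec(s["tcp_rot"]).inv().apply(np.array(p)-s["tool_pos"])*1000).round(1)
YAW=0.146; MID=np.array([.5695,-.065,0])
def nest(x,y,z):
    return MID+np.array([x*np.cos(YAW)-y*np.sin(YAW),x*np.sin(YAW)+y*np.cos(YAW),z*1.0])
E
python3 - <<'E'
from h import *
for n in("top","scene"):
    c=dict(np.load(f"{n}0.npz")); P=cloud(c); 
    m=(P[...,2]>.14)&(P[...,2]<.21)&(P[...,0]>.4)&(P[...,0]<.55)&(P[...,1]>.1)&(P[...,1]<.35)
    p=P[m]; print(n,m.sum(),p.mean(0),p.max(0),p.min(0), c["pixels"][m].mean(0))
b=nest(-.06,.335,.170); print("ball pred",b,"pivot",nest(-.06,.27,.075))
print(R.from_rotvec(bot.read_state()["tcp_rot"]).as_matrix().round(3))
for q in (nest(-.06,.40,.225),nest(-.06,.40,.15),nest(-.06,.335,.15),nest(-.06,.24,.15)): print(q,tool(q))
E
```

```text
top 279 [0.46559663 0.23620396 0.16824513] [0.48051024 0.26933936 0.19053588] [0.44768654 0.19248624 0.14043364] [173.13261649 137.48028674 105.96415771]
scene 321 [0.4673902  0.24065701 0.16750226] [0.47989822 0.27411793 0.18947978] [0.44705966 0.19437476 0.14008902] [170.47663551 133.70404984  99.59813084]
ball pred [0.46140192 0.257707   0.17      ] pivot [0.47085824 0.19339854 0.075     ]
[[ 0.927  0.376 -0.001]
 [ 0.376 -0.927  0.002]
 [ 0.    -0.002 -1.   ]]
[0.4519456  0.32201546 0.225     ] [ 539.9 -802.7    6.7]
[0.4519456  0.32201546 0.15      ] [ 539.9 -802.6   81.7]
[0.46140192 0.257707   0.15      ] [ 524.4 -739.4   81.6]
[0.4752227  0.16371771 0.15      ] [ 501.9 -647.2   81.4]
```

move_arm([
  [369, -309, -12, -76, 0],
  [369, -309, -12, -76, 0],
  [369, -309, -12, -76, 0],
  [369, -309, -12, -76, 0],
  [369, -309, -12, -76, 0],
  [369, -309, -12, -76, 0],
  [369, -309, -12, -76, 0],
  [369, -309, -12, -76, 0],
  [369, -309, -12, -76, 0],
  [369, -309, -12, -76, 0],
  [540, -803, -12, -76, 0],
  [540, -803, -12, -76, 0],
  [540, -803, -12, -76, 0],
  [540, -803, -12, -76, 0],
  [540, -803, -12, -76, 0],
  [540, -803, -12, -76, 0],
  [540, -803, -12, -76, 0],
  [540, -803, -12, -76, 0],
  [540, -803, -12, -76, 0],
  [540, -803, -12, -76, 0],
])

```text
time: 2.15
tool_pos: [0.4526, 0.3011, 0.2432]
tcp_rot: [2.058, 2.373, -0.0]
wrist_force: [0.9, -0.4, 0.5]
width: -0.0
```

Run:
```python
from h import *
M=R.from_rotvec(bot.read_state()["tcp_rot"]).as_matrix(); print(M.round(3), np.degrees(np.arctan2(M[1,1],M[0,1])), np.degrees(YAW), bot.read_state()["q"].round(2))
for q in (nest(-.06,.40,.15),nest(-.06,.335,.15),nest(-.06,.22,.15)): print(q,tool(q))
c=bot.read_camera("wrist"); save(c,"pics/wrist1.png")
```

```text
[[-0.141  0.99   0.   ]
 [ 0.99   0.141 -0.   ]
 [-0.     0.    -1.   ]] 8.128646397365483 8.365183808910018 [ 0.54  0.01  1.87 -0.    1.26  0.4 ]
[0.4519456  0.32201546 0.15      ] [20.8  2.3 93.2]
[0.46140192 0.257707   0.15      ] [-44.2   2.6  93.2]
[0.47813233 0.14393049 0.15      ] [-159.2    3.    93.2]
```

View pics/wrist1.png

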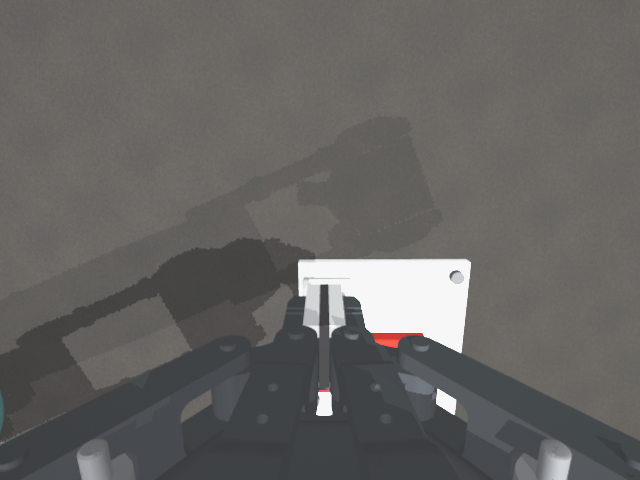

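move_arm([
  [20, 2, 0, 0, 0],
  [20, 2, 45, 0, 0],
  [20, 2, 92, 0, 0],
  [20, 2, 92, 0, 0],
])

```text
time: 2.6
tool_pos: [0.4471, 0.3158, 0.1438]
tcp_rot: [-2.055, -2.37, 0.022]
wrist_force: [-1.1, -0.9, 0.3]
width: -0.001
```

move_arm([
  [-20, 3, 0, 0, 0],
  [-40, 3, 0, 0, 0],
  [-55, 3, 0, 0, 0],
  [-70, 3, 0, 0, 0],
  [-85, 3, 0, 0, 0],
  [-100, 3, 0, 0, 0],
  [-115, 3, 0, 0, 0],
  [-130, 3, 0, 0, 0],
  [-145, 3, 0, 0, 0],
  [-160, 3, 0, 0, 0],
  [-175, 3, 0, 0, 0],
  [-175, 3, 0, 0, 0],
  [-175, 3, 0, 0, 0],
  [-175, 3, 0, 0, 0],
  [-175, 3, 0, 0, 0],
])

```text
time: 4.1
tool_pos: [0.4801, 0.1469, 0.1513]
tcp_rot: [-2.058, -2.373, -0.0]
wrist_force: [-0.1, -0.9, 0.1]
width: -0.001
```

Run:
```python
from h import *
c=bot.read_camera("scene"); save(c,"pics/scene1.png")
s=bot.read_state()
print(s["time"],s["tool_pos"],s["wrist_force"],s["tcp_rot"])
for q in (nest(0,.095,.12),nest(0,.095,.064),nest(0,0,.064),nest(0,-.095,.064)): print(q,tool(q,s))
```

```text
4.15 [0.48007018 0.14685576 0.15127211] [-0.69586465  0.41819094  0.66338386] [-2.05784819e+00 -2.37360674e+00 -1.58338280e-04]
[0.55567922 0.02898929 0.12      ] [-127.4   58.1   31.2]
[0.55567922 0.02898929 0.064     ] [-127.4   58.1   87.2]
[ 0.5695 -0.065   0.064 ] [-222.4   58.5   87.2]
[ 0.58332078 -0.15898929  0.064     ] [-317.4   58.8   87.2]
```

View pics/scene1.png

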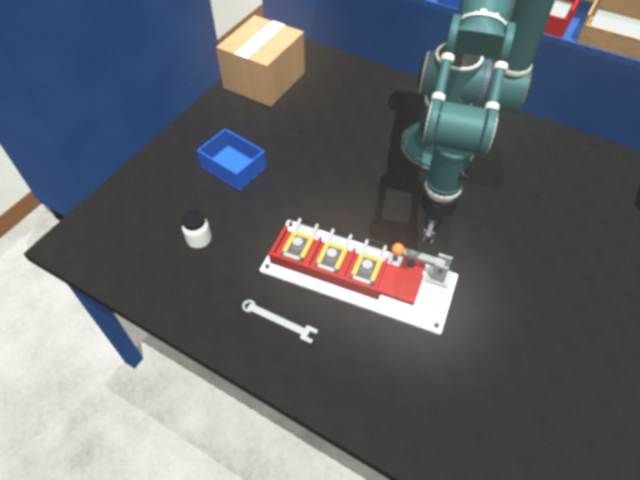

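The arm now lies clamped, with its ball at (398,249) by the bracket's end. Next I tap the left bolt.

move_arm([
  [-50, 23, 0, 0, 0],
  [-90, 41, 20, 0, 0],
  [-127, 58, 50, 0, 0],
  [-127, 58, 78, 0, 0],
  [-127, 58, 84, 0, 0],
  [-127, 58, 87, 0, 0],
  [-127, 58, 87, 0, 0],
  [-127, 58, 87, 0, 0],
])

```text
time: 4.95
tool_pos: [0.5564, 0.0297, 0.0659]
tcp_rot: [2.056, 2.373, 0.003]
wrist_force: [-0.8, 0.5, 0.0]
width: 0.003
```

Run:
```python
from h import *
s=bot.read_state(); print(s["tool_pos"],s["wrist_force"],tool(nest(0,.095,.064),s),s["time"])
```

```text
[0.55638824 0.02969206 0.06592643] [-0.83983711  0.53074252  0.00143089] [-0.6 -0.8  1.9] 4.95
```

move_arm([
  [0, 0, 2, 0, 0],
  [0, 0, 4, 0, 0],
  [0, 0, 6, 0, 0],
  [0, 0, 7, 0, 0],
  [0, 0, 7, 0, 0],
])

```text
time: 5.45
tool_pos: [0.5558, 0.0289, 0.0575]
tcp_rot: [2.059, 2.372, 0.001]
wrist_force: [-0.1, 1.1, 1.9]
width: -0.0
```

move_arm([
  [0, 0, 2, 0, 0],
  [0, 0, 3, 0, 0],
  [0, 0, 3, 0, 0],
  [0, 0, 3, 0, 0],
])

```text
time: 5.85
tool_pos: [0.5559, 0.0289, 0.0549]
tcp_rot: [2.059, 2.372, 0.001]
wrist_force: [-1.4, 1.2, 6.2]
width: 0.005
```

move_arm([
  [0, 0, -40, 0, 0],
  [-95, 0, -40, 0, 0],
  [-95, 0, -40, 0, 0],
  [-95, 0, -8, 0, 0],
  [-95, 0, -6, 0, 0],
  [-95, 0, -4, 0, 0],
  [-95, 0, -4, 0, 0],
  [-95, 0, -4, 0, 0],
])

```text
time: 6.65
tool_pos: [0.5703, -0.0671, 0.06]
tcp_rot: [2.055, 2.371, -0.001]
wrist_force: [-0.2, -5.2, 8.2]
width: -0.003
```

move_arm([
  [0, 0, 2, 0, 0],
  [0, 0, 3, 0, 0],
  [0, 0, 3, 0, 0],
])

```text
time: 6.95
tool_pos: [0.5705, -0.0671, 0.0598]
tcp_rot: [2.055, 2.371, -0.001]
wrist_force: [-7.0, -4.9, 23.5]
width: 0.001
```

The middle bolt is tight: it holds at 0.0598 m under 23 N. The left one sank to 0.055 m. I'll tap the right bolt as well to be sure.

move_arm([
  [0, 0, -40, 0, 0],
  [-93, -1, -40, 0, 0],
  [-93, -1, -40, 0, 0],
  [-93, -1, -10, 0, 0],
  [-93, -1, -6, 0, 0],
  [-93, -1, -4, 0, 0],
  [-93, -1, -2, 0, 0],
  [-93, -1, -1, 0, 0],
  [-93, -1, -1, 0, 0],
])

```text
time: 7.85
tool_pos: [0.5799, -0.159, 0.0598]
tcp_rot: [2.056, 2.375, -0.007]
wrist_force: [-9.5, -5.0, 22.6]
width: -0.003
```

move_arm([
  [0, 0, -45, 0, 0],
  [50, -60, -60, 0, 0],
  [93, -100, -60, 0, 30],
  [93, -110, -60, 0, 30],
  [93, -110, -60, 0, 30],
  [93, -110, -60, 0, 30],
])

```text
time: 8.45
tool_pos: [0.457, -0.0796, 0.1156]
tcp_rot: [-2.056, -2.374, 0.001]
wrist_force: [0.4, -0.5, 0.8]
width: 0.296
```

Run:
```python
from h import *
s=bot.read_state()
M=R.from_rotvec(s["tcp_rot"]).as_matrix(); print("tool y deg",np.degrees(np.arctan2(M[1,1],M[0,1])),s["tool_pos"],s["width"],s["time"])
for q in (nest(-.078,.095,.055),):print(q,tool(q,s))
for n in("top","scene","wrist"):
    c=bot.read_camera(n); save(c,f"pics/{n}2.png"); P=cloud(c)
    for y in(-.095,0,.095):
        b=nest(0,y,0); m=np.hypot(P[...,0]-b[0],P[...,1]-b[1])<.007; m&=(P[...,2]<.08)&(P[...,2]>.04)
        if m.sum(): print(n,y,np.median(P[m][:,2]).round(4),m.sum())
```

```text
tool y deg 8.21159428083441 [ 0.45697759 -0.07957632  0.11563259] 0.2964014204790687 8.45
[0.47850907 0.0176417  0.055     ] [93.1 35.3 60.6]
top -0.095 0.0596 20
top 0 0.0581 21
top 0.095 0.0555 21
scene -0.095 0.0614 19
scene 0 0.0608 17
scene 0.095 0.0561 25
wrist -0.095 0.0608 130
wrist 0 0.0609 468
wrist 0.095 0.0559 667
```

View pics/wrist2.png

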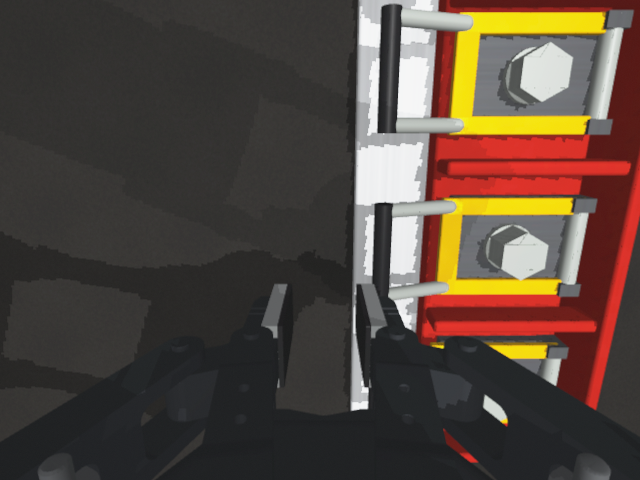

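View pics/scene2.png

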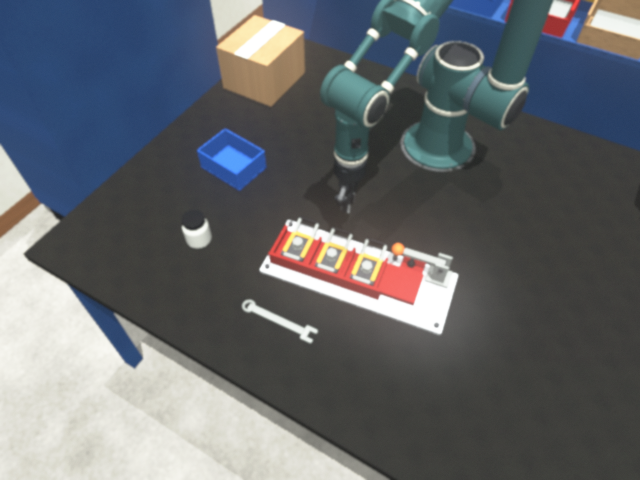

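All three cameras agree that the left bolt has sunk, at about 0.056 m against 0.060 m for the others. In the wrist view its black rod runs from (390,8) to (388,130). I'll measure that rod next.

Run:
```python
from h import *
c=bot.read_camera("wrist"); P=cloud(c); s=bot.read_state()
V=c["pixels"].max(2); m=np.zeros(V.shape,bool); m[0:140,375:405]=True
m&=(V<60)&(P[...,2]>.045)&(P[...,2]<.075)
p=P[m]; print(m.sum(),p.mean(0),np.percentile(p[:,2],95),p[:,1].min(),p[:,1].max())
x=((p-MID)[:,0]*np.cos(YAW)+(p-MID)[:,1]*np.sin(YAW)); y=(-(p-MID)[:,0]*np.sin(YAW)+(p-MID)[:,1]*np.cos(YAW)); print("nest x",x.min(),x.mean(),x.max(),"y",y.min(),y.max())
print("pred",nest(-.078,.095,.055))
print(s["tool_pos"],tool(nest(-.078,.095,.055),s))
```

```text
1623 [0.47823572 0.0206716  0.05941365] 0.06109637280362549 -0.008583958407465613 0.04928734411745432
nest x -0.0819496979545388 -0.07782964369261997 -0.07244213662391928 y 0.06899024438261908 0.12624559920655049
pred [0.47850907 0.0176417  0.055     ]
[ 0.46019157 -0.08125635  0.11658359] [95.3 32.  61.6]
```

move_arm([
  [50, 18, 0, 0, 30],
  [97, 32, 0, 0, 30],
  [97, 32, 0, 0, 30],
  [97, 32, 25, 0, 30],
  [97, 32, 45, 0, 30],
  [97, 32, 60, 0, 30],
  [97, 32, 75, 0, 30],
  [97, 32, 75, 0, 30],
  [97, 32, 75, 0, 30],
])

```text
time: 9.55
tool_pos: [0.4773, 0.0191, 0.0411]
tcp_rot: [-2.059, -2.372, 0.001]
wrist_force: [0.8, 0.3, 0.0]
width: 0.305
```

Run:
```python
from h import *
s=bot.read_state(); print(s["time"],s["tool_pos"],s["wrist_force"],s["width"],tool(nest(-.0777,.0975,.042),s))
c=bot.read_camera("wrist"); save(c,"pics/wrist3.png")
```

```text
9.55 [0.47726609 0.01905766 0.0410893 ] [0.77107384 0.28557272 0.0199064 ] 0.30454111896947245 [ 0.9  1.3 -0.9]
```

View pics/wrist3.png

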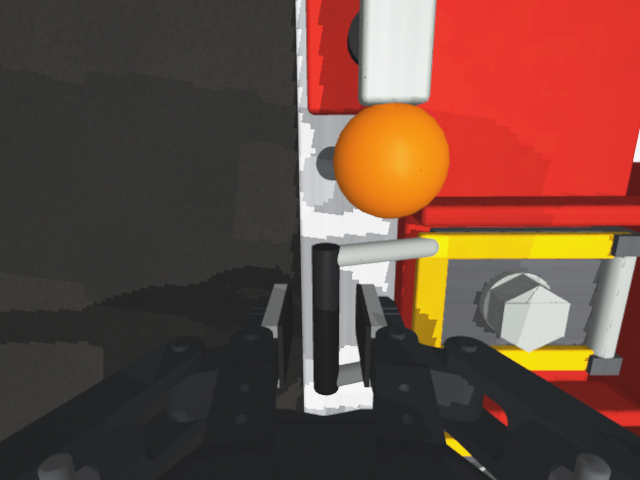

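The rod lies between the open fingers at about (326,320), and the clamp ball at (390,160) is clear of them. I'll close and lift along the arc.

move_arm([
  [0, 0, 0, 0, 0],
  [0, 0, 0, 0, 0],
  [0, 0, 0, 0, 0],
  [0, 0, 0, 0, 0],
  [0, 0, 0, 0, 0],
], newtons=30)

```text
time: 10.1
tool_pos: [0.4779, 0.0194, 0.042]
tcp_rot: [2.057, 2.372, 0.001]
wrist_force: [1.2, -2.7, 3.1]
width: 0.103
```

move_arm([
  [0, 2, -10, 0, 0],
  [0, 4, -20, 0, 0],
  [0, 8, -29, 0, 0],
  [0, 12, -39, 0, 0],
  [0, 17, -47, 0, 0],
  [0, 22, -56, 0, 0],
  [0, 29, -64, 0, 0],
  [0, 36, -71, 0, 0],
  [0, 44, -78, 0, 0],
  [0, 44, -78, 0, 0],
  [0, 44, -78, 0, 0],
  [0, 44, -78, 0, 0],
  [0, 44, -78, 0, 0],
  [0, 44, -78, 0, 0],
])

```text
time: 11.5
tool_pos: [0.5167, 0.0251, 0.1199]
tcp_rot: [-2.055, -2.369, 0.011]
wrist_force: [-11.3, -5.7, 9.8]
width: 0.105
```

Run:
```python
from h import *
s=bot.read_state(); print(s["time"],s["tool_pos"],s["wrist_force"],s["width"])
for n in("scene","wrist"):
    c=bot.read_camera(n); save(c,f"pics/{n}4.png")
    P=cloud(c); hsv=cv2.cvtColor(c["pixels"],cv2.COLOR_RGB2HSV); m=(hsv[...,0]>20)&(hsv[...,0]<34)&(hsv[...,1]>120)&(hsv[...,2]>80)
    d=P-MID; x=d[...,0]*np.cos(YAW)+d[...,1]*np.sin(YAW); y=-d[...,0]*np.sin(YAW)+d[...,1]*np.cos(YAW)
    for yc in(-.095,0,.095):
        k=m&(abs(y-yc)<.035)&(abs(x)<.1)
        if k.sum()>20: 
            a=np.polyfit(x[k],P[...,2][k],1); print(n,yc,k.sum(),"tilt deg",np.degrees(np.arctan(-a[0])),"zmax",P[...,2][k].max())
```

```text
11.5 [0.51673476 0.02508151 0.11988572] [-11.33079055  -5.74023957   9.75921877] 0.1045497998758938
scene -0.095 159 tilt deg -1.185685201965354 zmax 0.05024999784874762
scene 0 136 tilt deg -0.8746904273619456 zmax 0.04927526488510403
scene 0.095 172 tilt deg 38.65034905974331 zmax 0.09777441267554243
wrist 0 546 tilt deg 1.4489538798792079 zmax 0.04590510368445758
wrist 0.095 4370 tilt deg 44.05677696619778 zmax 0.19610831460116498
```

View pics/wrist4.png

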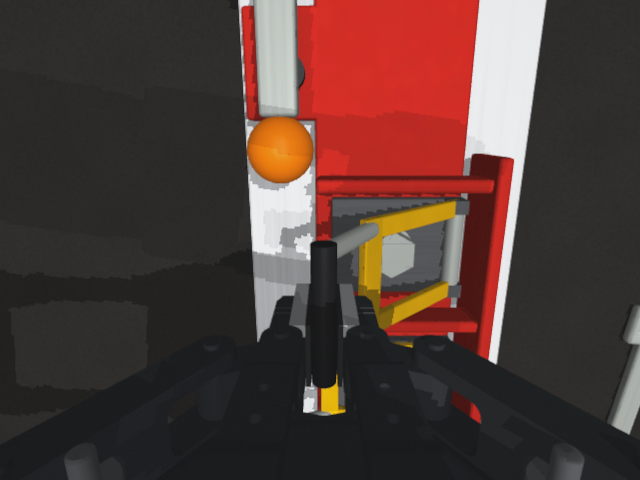

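View pics/scene4.png

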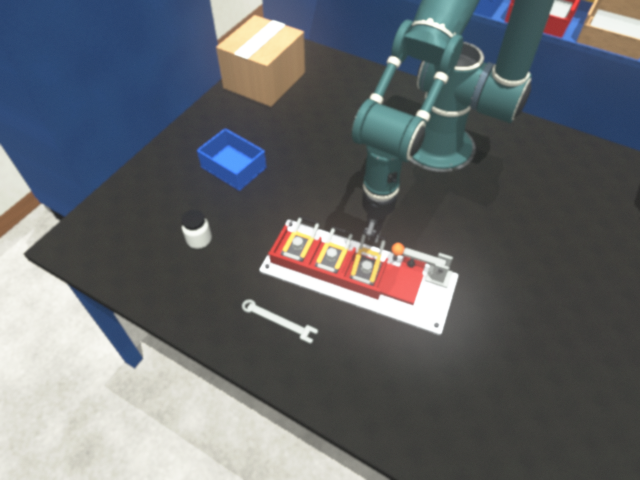

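move_arm([
  [0, -2, -1, 0, 0],
  [0, -3, -2, 0, 0],
  [0, -3, -2, 0, 0],
  [0, -3, -2, 0, 0],
  [0, -3, -2, 0, 0],
  [0, -3, -2, 0, 0],
])

```text
time: 12.2
tool_pos: [0.5175, 0.0252, 0.1209]
tcp_rot: [-2.059, -2.373, 0.001]
wrist_force: [2.3, -5.0, -6.1]
width: 0.102
```

Run:
```python
from h import *
s=bot.read_state(); print(s["time"],s["tool_pos"],s["wrist_force"],s["width"],s["joint_vel"].round(3))
c=bot.read_camera("top"); save(c,"pics/top5.png")
c=bot.read_camera("wrist"); P=cloud(c); hsv=cv2.cvtColor(c["pixels"],cv2.COLOR_RGB2HSV); m=(hsv[...,0]>20)&(hsv[...,0]<34)&(hsv[...,1]>120)&(hsv[...,2]>80)
d=P-MID; x=d[...,0]*np.cos(YAW)+d[...,1]*np.sin(YAW); y=-d[...,0]*np.sin(YAW)+d[...,1]*np.cos(YAW)
k=m&(abs(y-.095)<.035)&(abs(x)<.1)&(P[...,2]<.11); a=np.polyfit(x[k],P[...,2][k],1); print(np.degrees(np.arctan(-a[0])))
```

```text
12.2 [0.51751436 0.02520923 0.12086668] [ 2.32302328 -5.0362191  -6.12250236] 0.10206254282901656 [-0.001  0.002  0.     0.001  0.002  0.001]
42.36128846877499
```

View pics/top5.png

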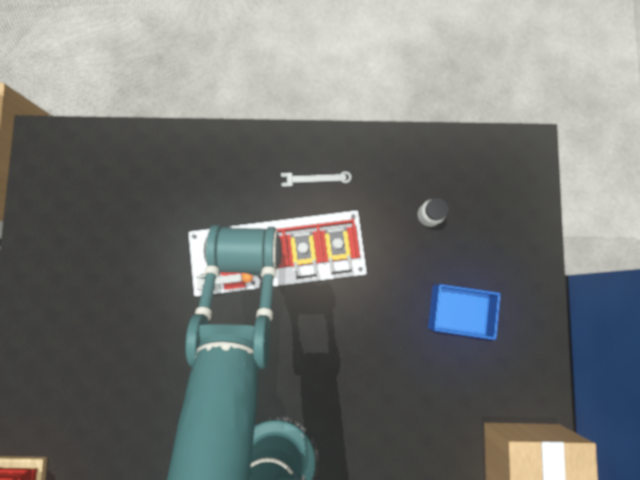

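The top view shows the jar (433,213), bin (466,312) and spanner (316,179) where they started. The middle and right caps are shut, the arm is at rest, and the left cap is held open at about 43 degrees. I'm handing the job in.

```bash
python3 -c "
from h import *
print(bot.finish_job())"
```

```text
the job is handed in; nothing more can be done
None
```

I clamped the bracket, found that the left bolt is the loose one, and handed the job in at about 12 s with its cap held open by the rod. The hand-in gives no verdict, so what follows are my own last readings.

- **Clamp:** I swung the arm over centre onto the bracket. In the camera pictures it lies level on it; I did not measure its angle.
- **Bolts:** The left head sank to about 55 mm. The middle and right heads held at 59.8 mm under about 23 N. After the taps all three cameras showed the left head lowest, 56 mm against 58–61 mm.
- **Left cap:** My last estimate of its angle was 42–44 degrees from the wrist camera. The scene camera gave 39 degrees, from fewer pixels and with the gripper partly in the way. Both are above the required 34 degrees.
- **Grip:** The fingers were closed on the rod at 10 % opening with a 30 N grip, and the arm was at rest. About 8 N remained on the wrist, down from about 16 N before a small relieving move.
- **Everything else:** The middle and right caps measured flat within 1.5 degrees. The spanner, bin and jar look unmoved in the top view.

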